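# Lock the ravioli mould into the corner of the pasta board

### The job

Without gripping or lifting anything, push the metal ravioli mould along the pasta board with your fingertips until it sits flush in the board's corner, against both the back rail and the left stop. Only then push the wooden sliding block along the rail until it is up against the mould, so that the mould is locked in place. Leave everything else where it stands, and finish clear of everything.

Things in the scene. Friction and masses are not known exactly. Their poses are not given: they have to be found in the camera images.
- board: Light wooden pasta board, fixed on the table (place and yaw vary). Plate 340 (x) x 500 (y) x 18 mm thick; origin at the centre of its underside, on the table, so its upper face is at z = 18 mm. With the mould flush in the corner, the mould's origin is at x = 70, y = 150 mm in this frame and their axes are parallel.
- corner (a point): The inner corner where the board's back rail meets its left stop, on the board's upper face; at x = 130, y = 220 mm in the board's frame, same axes. Back rail: inner face through this point, looking to -x, all along the board in y. Left stop: inner face through this point, looking to -y, 140 mm long in -x from here. Both are 30 mm high above the board face and 25 mm thick.
- mould: Ravioli mould of bare aluminium with 3 x 4 square pockets on top: a loose rectangular plate 120 (own x) x 140 (own y) x 30 mm high, 0.28 to 0.56 kg; it slides at 2 to 7 N (more at first touch). Origin at the centre of its underside. Starts flat on the board, short of the rail, turned at most 0.35 rad from the board's axes; its long side goes along the back rail.
- block (a joint): Travel (m) of the wooden sliding block along the board's own +y, towards the left stop. 0 = far right end, 0.24 = end of travel; it starts between 0 and 0.035. About 0.195 when it touches a mould that sits in the corner. It stays where it is left; about 2.5 N of friction.
- block_front (a point): Centre of the block's face that looks to the mould (board's +y), 19 mm above the board's upper face. The block is light wood, 70 mm (board x) x 88 mm (board y) x 35 mm high, its far side against the back rail (from x = +60 to +130 mm in the board's frame). It can only slide along the board's y.
- block_back (a point): Centre of the block's other end face (looks to the board's -y), where it is pushed; 19 mm above the board's upper face.
- stamp_round: Bystander: ravioli stamp with a round brass foot 56 mm across and a turned dark wooden handle, 72 mm high; stands on the near right part of the board. Origin under its centre.
- stamp_square: Bystander: ravioli stamp with a square brass foot 50 mm wide and a turned dark wooden handle, 72 mm high; stands on the near right part of the board. Origin under its centre.
- bowl: Bystander: terracotta bowl, 150 mm across, 60 mm high, on the table to the left of the board. Origin under its centre.
- jar: Bystander: amber glass jar 76 mm across, 120 mm high, on the table to the left of the board. Origin under its centre.
- mug: Bystander: white mug 80 mm across, 90 mm high, on the table to the left of the board. Origin under its centre.
- mill: Bystander: dark wooden pepper mill 58 mm across, 180 mm high, on the table to the right of the board. Origin under its centre.
- oil: Bystander: green bottle 66 mm across, 220 mm high, on the table to the right of the board. Origin under its centre.
There are look-alikes about, which are no part of the job. What is meant by the mould is not red, and is the larger of those in its own colour.

How it is judged:
On the way, in this order (a step that is already met when the one before it is completed fails the run):
1. the mould sits flush in the corner, against back rail and left stop, while the block still stands away from it (x of mould in the frame of board above 0.066 m and y of mould in the frame of board above 0.146 m and angle between the x axis of mould and the x axis of board, either way round below 0.035 rad and y of block_front in the frame of mould below -0.09 m), for 0.2 s.
2. the block is up against the mould (y of block_front in the frame of mould above -0.074 m), for 0.2 s.
At the end, for the whole second after the job is handed in: The mould lies flat and at rest on the board, within 4 mm of the back rail and of the left stop and within 2 degrees of square to them, and the sliding block is within 4 mm of the mould's right side (x of mould in the frame of board above 0.066 m and y of mould in the frame of board above 0.146 m and angle between the x axis of mould and the x axis of board, either way round below 0.035 rad and y of block_front in the frame of mould above -0.074 m and z of mould in the frame of board below 0.022 m and angle between mould's own z axis and vertical below 0.05 rad and linear speed of mould below 0.01 m/s); the robot touches nothing.
It fails at once if the mould is lifted or tipped off the board (10 mm or 0.15 rad) (z of mould in the frame of board above 0.028 m or angle between mould's own z axis and vertical above 0.15 rad).
It fails at once if another thing is moved by more than 20 mm or knocked over (distance of any of stamp_round, stamp_square, bowl, jar, mug, mill, oil from where it was at the start of the episode above 0.02 m or angle between any of stamp_round, stamp_square, bowl, jar, mug, mill, oil's own z axis and vertical above 0.5 rad).
It also fails if it takes over 67 s, if anything falls off the work surface, if the arm or the gripper's body presses on something with over 40 N, if the wrist force passes 120 N, or if a joint passes its speed limit or range.

### The arm

A 6-joint arm with a two-finger parallel gripper is mounted at the origin on the work surface. World frame = base frame: x ahead of the robot, y to its left, z up, the work surface at z = 0. Lengths are in m, angles in rad, forces in N, time in s.
With the tool pointing down it reaches from about 0.35 to 0.925 m from the base axis. Payload 6.4 kg.
Tool frame: the origin (TCP) lies between the finger pads; the fingertips stand 14 mm ahead of it and the grasp point (between the pads) lies 5 mm behind it (ctrl.tip_extent is the distance from the TCP to the fingertips, in m); z points along the fingers, y is the line along which they close (so a half turn about z gives the same grasp; the last joint's range is limited). The gripper opens to 94 mm and grips with 3 to 60 N. Pads are 16 mm wide; open, the fingers measure 119 mm over their backs; the gripper's body (75 mm by 177 mm) begins 78 mm behind the grasp point.
Start: joints at [-1.307, 0.245, 1.558, -0, 1.339, -0.174], TCP at [0.276, -0.589, 0.219] pointing down, gripper open.
Joint ranges: [-3.13, 3.13], [-1.02, 2.26], [0.13, 2.54], [-0.95, 4.09], [0.21, 2.88], [-2.74, 2.74]. Speed limits (rad/s): [2.57, 2.57, 3.14, 3.14, 3.14, 3.14].

### API

Orientations are given as [roll, pitch, yaw] about the fixed x, y, z axes, in that order (R = Rz(yaw) Ry(pitch) Rx(roll)).
In Python, from rig import ctrl gives the robot as it stands. The module is installed in compiled form; this text tells all that it offers.
- The arm moves only by the tool drive_tool, never from a script. Its argument "commands" is a list of rows, each an object with "delta_pos": the shift along the tool's x, y, z in mm, a list of three; "yaw": the turn about the tool's z in rad; "jaw": the opening, from -1 (shut) to 1 (fully open). A call has 1 to 12 rows; each row is the pose to reach, as a shift and turn from the pose commanded when the call began, along the tool's axes at that moment; what a row does not reach only later rows make up. A row lasts 1/12 s, in which the tool goes at most 41.7 mm and 7.16 degrees, less where a joint would pass 70% of its speed; a pose out of reach is approached as far as the arm can. A call with a gripper value outside its range is refused whole. The fingers move at their own pace and stop on an object; "force" is the grip in N (left out, the last holds). Time passes only in rows, so rows that repeat a pose let the fingers close. It gives the time, the measured TCP pose, the force, the opening and the grip force at its end, in the units of the state.
- ctrl.observe(): the state, without advancing time (a new reading comes with each control period).
- ctrl.grab_frame(name): name is "scene" or "top" or "wrist"; returns a dict with "pixels" (420x560x3 uint8, red, green, blue), "camera_matrix" (3x3 intrinsics, pixels), "R" (3x3) and "t" (3): a world point X has camera coordinates R X + t. Camera axes: x right, y down, z forward; pixel columns grow to the right and rows downward; lengths in m; the calibration is good to about 2 mm. The wrist camera is an equidistant fisheye: a pixel r from the principal point sees the ray r / f radians off the axis. A picture is of the moment at which its call begins. There is no depth.
- ctrl.sign_off(): hands the job in; it is judged then, once.
The state is a dict: "t": time; "joints": joint angles; "qd": joint speeds; "joint_efforts": joint torques, N m; "tcp_pos": TCP position; "ee_rot": TCP orientation; "contact_force": force on the tool from outside, world axes, zero at the start; "moment": the same for the moment, N m; "gripper_width": finger opening in m; "gripper_force": force on a finger pad.
Only numpy, scipy, OpenCV 4.12 (cv2) and the standard library are available. Lean on these libraries where they do the work, as an engineer would, in place of code of your own. Each camera call takes 0.05 s, during which the arm holds its last target. There are 200 camera calls.

## Working session

There is one attempt and no reset: what is moved stays moved. The work goes in short steps, Python scripts to look and compute and a tool call to move; the robot and the scene stay as the last step left them, time stands still between calls to the robot, and variables do not carry over. Pictures are saved under pics/ and viewed, at most 10 in all, crops included, and the job is handed in when it is done.

Besides the shell and the picture viewer there is one more tool, called as a command line: name --argument value ..., lists and objects as JSON in quotes. drive_tool: Moves the arm, as the interface text tells. Its arguments: {"type":"object","properties":{"commands":{"type":"array","items":{"type":"object","properties":{"delta_pos":{"type":"array","items":{"type":"number"}},"yaw":{"type":"number"},"jaw":{"type":"number"}}}},"force":{"type":"number"}},"required":["commands"]}

```bash
mkdir -p pics; cat > h.py <<'E'
import numpy as np, cv2
from rig import ctrl
def snap(name,fn):
    f=ctrl.grab_frame(name); cv2.imwrite('pics/'+fn,f['pixels'][:,:,::-1]); np.savez('pics/'+fn+'.npz',**{k:np.array(v) for k,v in f.items()}); return f
def load(fn): return dict(np.load('pics/'+fn+'.npz'))
def ray(f,px,z):
    K,R,t=f['camera_matrix'],f['R'],f['t']
    c=-R.T@t; d=R.T@np.linalg.solve(K,np.array([px[0],px[1],1.])); return c+d*(z-c[2])/d[2]
def proj(f,X):
    p=f['camera_matrix']@(f['R']@np.array(X)+f['t']); return p[:2]/p[2]
E
python3 - <<'E'
from h import *
a=snap('top','top0.png'); b=snap('scene','scene0.png')
print(-a['R'].T@a['t'],-b['R'].T@b['t']); print(ctrl.observe(), ctrl.tip_extent)
E
```

```text
[0.19917452 0.01071946 1.50741361] [0.94504447 0.64910463 0.68433308]
{'t': 0.1, 'joints': array([-1.30711167e+00,  2.45713285e-01,  1.55886809e+00, -2.39182093e-05,
        1.33871778e+00, -1.74133786e-01]), 'qd': array([-0.00171185, -0.00089615, -0.00252385,  0.0013766 ,  0.00055637,
       -0.0007387 ]), 'joint_efforts': array([ 1.57881605e-04, -4.16911626e+01, -3.15527129e+01,  6.86403201e-02,
        3.09116836e-02, -4.33079936e-05]), 'tcp_pos': array([ 0.27542086, -0.58819707,  0.21848825]), 'ee_rot': array([-3.13990793e+00, -2.72744590e-04,  4.37823733e-01]), 'contact_force': array([-0.65934005,  0.46730286,  0.23317757]), 'moment': array([0.04728561, 0.00660083, 0.04887439]), 'gripper_force': 0.0, 'gripper_width': 0.093970621677994} 0.014
```

View pics/top0.png

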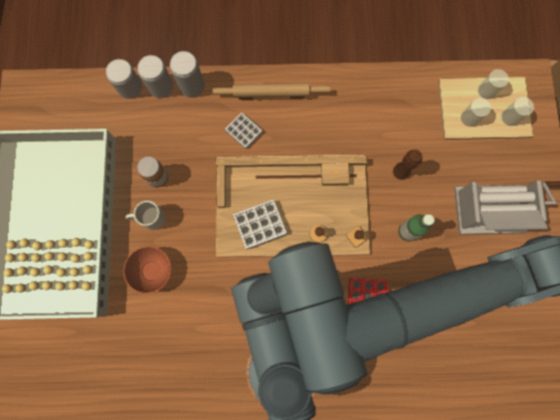

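View pics/scene0.png

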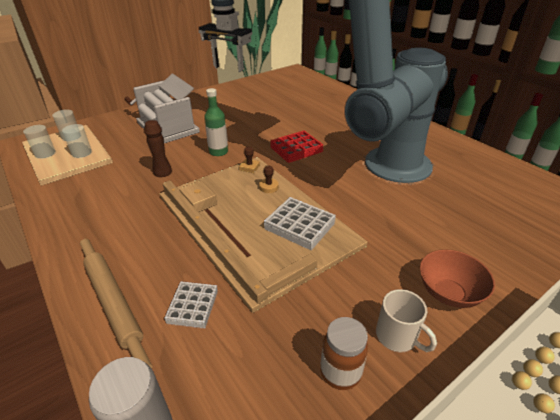

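The top view shows the board spanning roughly (216,155) to (369,255). The candidates for the mould are:
- the silver one on the board at top (261,224)
- a smaller silver one on the table at (243,129)
- the red one at (368,290)

The one on the board fits, since it is the larger silver one and not red. I'll confirm it in an enlarged crop.

```bash
python3 - <<'E'
from h import *
a=load('top0.png')['pixels'][:,:,::-1]; b=load('scene0.png')['pixels'][:,:,::-1]
cv2.imwrite('pics/c1.png',cv2.resize(a[105:265,210:380],None,fx=3.7,fy=3.7,interpolation=cv2.INTER_CUBIC))
cv2.imwrite('pics/c2.png',cv2.resize(b[140:310,150:375],None,fx=3.5,fy=3.5,interpolation=cv2.INTER_CUBIC))
E
```

```text
(no output)
```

View pics/c1.png

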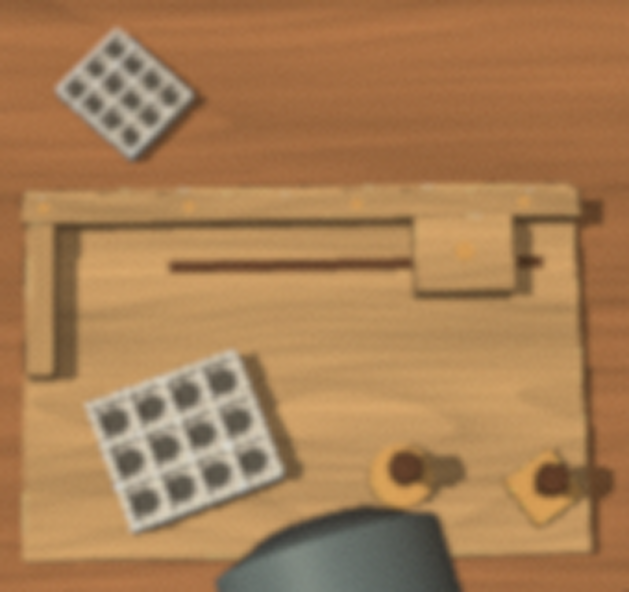

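View pics/c2.png

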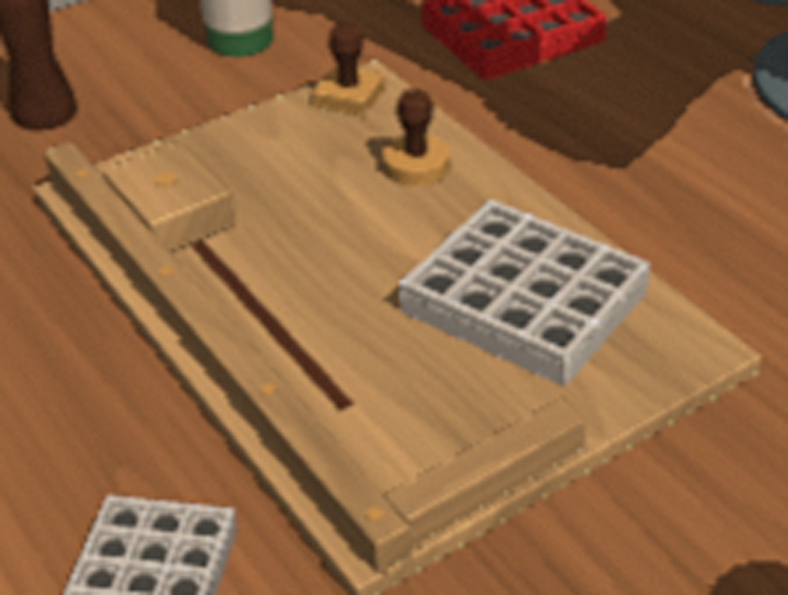

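The crop confirms it. The silver mould on the board has its top corners at c1 (88,405), (235,350), (285,470) and (135,531), with a 157:130 px side ratio that is about 140:120. The look-alike off the board is smaller. Next I'll fit the poses.

```bash
cat > fit.py <<'E'
from h import *
from scipy.optimize import least_squares
A=load('top0.png');B=load('scene0.png')
c1=lambda u,v:((u+.5)/3.7-.5+210,(v+.5)/3.7-.5+105)
c2=lambda u,v:((u+.5)/3.5-.5+150,(v+.5)/3.5-.5+140)
def W(p,q): c,s=np.cos(p[2]),np.sin(p[2]); return [p[0]+c*q[0]-s*q[1],p[1]+s*q[0]+c*q[1],q[2]]
board=[(A,c1(22,560),(-.17,.25,.018)),(A,c1(592,553),(-.17,-.25,.018)),(A,c1(53,378),(-.01,.22,.048)),(A,c1(27,377),(-.01,.245,.048)),(A,c1(54,224),(.13,.22,.048)),
(B,c2(760,358),(-.17,.25,.018)),(B,c2(375,62),(-.17,-.25,.018)),(B,c2(365,588),(.17,.25,.018)),(B,c2(38,188),(.17,-.25,.018)),(B,c2(585,428),(-.01,.245,.048)),(B,c2(388,495),(.13,.22,.048))]
mould=[(A,c1(88,405),(.06,.07,.048)),(A,c1(235,350),(.06,-.07,.048)),(A,c1(285,470),(-.06,-.07,.048)),(A,c1(135,531),(-.06,.07,.048)),
(B,c2(400,288),(.06,-.07,.048)),(B,c2(490,200),(-.06,-.07,.048)),(B,c2(648,265),(-.06,.07,.048)),(B,c2(565,358),(.06,.07,.048))]
def fit(pts,x0):
    r=lambda p:np.concatenate([proj(f,W(p,q))-np.array(u) for f,u,q in pts])
    s=least_squares(r,x0,loss='soft_l1'); print(s.x,np.round(r(s.x).reshape(-1,2),1).tolist()); return s.x
if __name__=='__main__':
    b=fit(board,[.6,0,0]);m=fit(mould,[.5,.05,.3])
    R=np.array([[np.cos(b[2]),-np.sin(b[2])],[np.sin(b[2]),np.cos(b[2])]])
    print('mould in board',R.T@(m[:2]-b[:2]),m[2]-b[2])
    for n,u,q in [('blk front top1',(413,290),0),('',(515,293),0)]: print('block top near corners in board',R.T@(ray(A,c1(*u),.053)[:2]-b[:2]))
    for u in [(170,250),(235,200),(105,170)]: print('scene blk top',R.T@(ray(B,c2(*u),.053)[:2]-b[:2]))
    print('stamps',[R.T@(ray(A,c1(*u),.018+.01)[:2]-b[:2]) for u in [(402,477),(543,487)]])
    print('oil,mill',ray(A,(428,220),.22),ray(A,(414,158),.18))
E
python3 fit.py
```

```text
[ 0.53010777 -0.03955245 -0.00204228] [[-0.4, 0.5], [-0.2, -0.4], [-0.3, -0.7], [-1.0, -0.3], [-0.4, -0.4], [1.4, -1.2], [0.3, -1.2], [-1.2, 0.3], [-1.7, -0.6], [1.3, -2.9], [-0.4, -0.5]]
[0.46338581 0.06578827 0.35051003] [[-1.0, -0.6], [-0.4, -1.0], [-0.4, 0.5], [-0.8, -0.3], [-0.6, -1.9], [-0.5, -0.7], [0.3, -1.2], [0.4, -0.7]]
mould in board [-0.06693696  0.10520424] 0.35255230851299285
block top near corners in board [ 0.06035414 -0.0988694 ]
block top near corners in board [ 0.05597666 -0.18873047]
scene blk top [ 0.13195226 -0.064208  ]
scene blk top [ 0.06376066 -0.08964498]
scene blk top [ 0.127804   -0.18624548]
stamps [array([-0.10240211, -0.08552726]), array([-0.11351319, -0.2088387 ])]
oil,mill [ 0.43053516 -0.42061866  0.22      ] [ 0.62830997 -0.40791076  0.18      ]
```

drive_tool --commands '[{"delta_pos": [0,0,-40],"yaw": 0.1,"jaw": 1},{"delta_pos": [0,0,-60],"yaw": 0.2,"jaw": 1},{"delta_pos": [350,-552,-60],"yaw": 0.44,"jaw": 1},{"delta_pos": [350,-552,-60],"yaw": 0.44,"jaw": 1},{"delta_pos": [350,-552,-60],"yaw": 0.44,"jaw": 1},{"delta_pos": [350,-552,-60],"yaw": 0.44,"jaw": 1},{"delta_pos": [350,-552,-60],"yaw": 0.44,"jaw": 1},{"delta_pos": [350,-552,-60],"yaw": 0.44,"jaw": 1},{"delta_pos": [350,-552,-60],"yaw": 0.44,"jaw": 1},{"delta_pos": [350,-552,-60],"yaw": 0.44,"jaw": 1},{"delta_pos": [350,-552,-60],"yaw": 0.44,"jaw": 1},{"delta_pos": [350,-552,-60],"yaw": 0.44,"jaw": 1}]'

```text
t: 1.1
tcp_pos: [0.328, -0.1734, 0.279]
ee_rot: [-3.141, 0.0, -0.003]
contact_force: [0.8, 0.2, -0.0]
gripper_width: 0.0942
gripper_force: 0.0
```

drive_tool --commands '[{"delta_pos": [30,-233,0],"yaw": 0,"jaw": 1},{"delta_pos": [30,-233,0],"yaw": 0,"jaw": 1},{"delta_pos": [30,-233,0],"yaw": 0,"jaw": 1},{"delta_pos": [30,-233,0],"yaw": 0,"jaw": 1},{"delta_pos": [30,-233,0],"yaw": 0,"jaw": 1},{"delta_pos": [30,-233,0],"yaw": 0,"jaw": 1},{"delta_pos": [30,-233,0],"yaw": 0,"jaw": 1},{"delta_pos": [30,-233,0],"yaw": 0,"jaw": 1},{"delta_pos": [30,-233,0],"yaw": 0,"jaw": 1}]'

```text
t: 1.85
tcp_pos: [0.3588, 0.0571, 0.2792]
ee_rot: [3.141, 0.001, -0.002]
contact_force: [-0.5, -0.4, 0.4]
gripper_width: 0.0942
gripper_force: 0.0
```

drive_tool --commands '[{"delta_pos": [-2,-4,40],"yaw": 0,"jaw": 1},{"delta_pos": [-2,-4,80],"yaw": 0,"jaw": 1},{"delta_pos": [-2,-4,120],"yaw": 0,"jaw": 1},{"delta_pos": [-2,-4,160],"yaw": 0,"jaw": 1},{"delta_pos": [-2,-4,195],"yaw": 0,"jaw": 1},{"delta_pos": [-2,-4,220],"yaw": 0,"jaw": 1},{"delta_pos": [-2,-4,235],"yaw": 0,"jaw": 1},{"delta_pos": [-2,-4,238],"yaw": 0,"jaw": 1},{"delta_pos": [-2,-4,238],"yaw": 0,"jaw": 1}]'

```text
t: 2.6
tcp_pos: [0.3563, 0.0605, 0.0407]
ee_rot: [-3.141, 0.003, -0.005]
contact_force: [-0.6, 0.8, 1.5]
gripper_width: 0.0938
gripper_force: 0.0
```

```bash
python3 - <<'E'
from h import *
o=ctrl.observe(); print(o['tcp_pos'],o['contact_force'],o['joints'])
E
```

```text
[0.35628127 0.06046749 0.04072402] [-0.64129235  0.75319034  1.47834351] [-1.48673988e-01 -2.07450942e-01  2.38227022e+00 -1.12760882e-04
  9.69395551e-01  1.42722044e+00]
```

drive_tool --commands '[{"delta_pos": [6,0,0],"yaw": 0,"jaw": 1},{"delta_pos": [12,0,0],"yaw": 0,"jaw": 1},{"delta_pos": [18,0,0],"yaw": 0,"jaw": 1},{"delta_pos": [24,0,0],"yaw": 0,"jaw": 1},{"delta_pos": [30,0,0],"yaw": 0,"jaw": 1},{"delta_pos": [36,0,0],"yaw": 0,"jaw": 1},{"delta_pos": [42,0,0],"yaw": 0,"jaw": 1},{"delta_pos": [48,0,0],"yaw": 0,"jaw": 1},{"delta_pos": [54,0,0],"yaw": 0,"jaw": 1},{"delta_pos": [60,0,0],"yaw": 0,"jaw": 1},{"delta_pos": [66,0,0],"yaw": 0,"jaw": 1},{"delta_pos": [72,0,0],"yaw": 0,"jaw": 1}]'

```text
t: 3.6
tcp_pos: [0.4296, 0.0614, 0.0414]
ee_rot: [-3.142, -0.0, -0.002]
contact_force: [-3.5, 1.2, 1.6]
gripper_width: 0.0941
gripper_force: 1.6
```

```bash
python3 - <<'E'
from h import *
a=snap('scene','s1.png'); cv2.imwrite('pics/s1c.png',cv2.resize(a['pixels'][140:310,150:375,::-1],None,fx=3.5,fy=3.5,interpolation=cv2.INTER_CUBIC))
E
```

```text
(no output)
```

View pics/s1c.png

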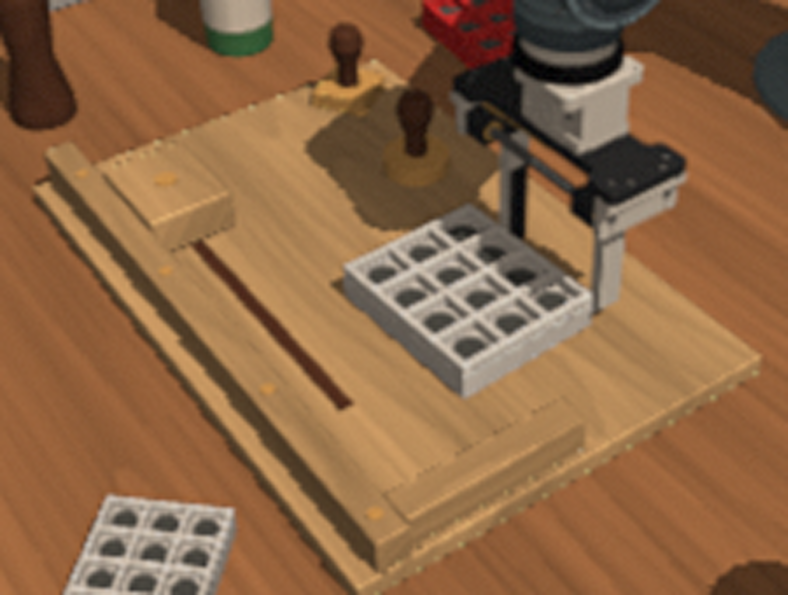

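The mould is now square against both fingertips, with its left near corner at crop (600,300), and it is clear of the left stop. I'll keep pushing.

drive_tool --commands '[{"delta_pos": [8,0,0],"yaw": 0,"jaw": 1},{"delta_pos": [16,0,0],"yaw": 0,"jaw": 1},{"delta_pos": [24,0,0],"yaw": 0,"jaw": 1},{"delta_pos": [32,0,0],"yaw": 0,"jaw": 1},{"delta_pos": [40,0,0],"yaw": 0,"jaw": 1},{"delta_pos": [48,0,0],"yaw": 0,"jaw": 1},{"delta_pos": [56,0,0],"yaw": 0,"jaw": 1},{"delta_pos": [64,0,0],"yaw": 0,"jaw": 1},{"delta_pos": [72,0,0],"yaw": 0,"jaw": 1},{"delta_pos": [80,0,0],"yaw": 0,"jaw": 1},{"delta_pos": [86,0,0],"yaw": 0,"jaw": 1},{"delta_pos": [92,0,0],"yaw": 0,"jaw": 1}]'

```text
t: 4.65
tcp_pos: [0.5215, 0.0612, 0.0415]
ee_rot: [3.142, 0.001, -0.002]
contact_force: [-4.5, 1.8, 1.8]
gripper_width: 0.094
gripper_force: 1.9
```

drive_tool --commands '[{"delta_pos": [2,0,0],"yaw": 0,"jaw": 1},{"delta_pos": [4,0,0],"yaw": 0,"jaw": 1},{"delta_pos": [6,0,0],"yaw": 0,"jaw": 1},{"delta_pos": [6,0,0],"yaw": 0,"jaw": 1}]'

```text
t: 4.98
tcp_pos: [0.5273, 0.0611, 0.0418]
ee_rot: [3.141, -0.0, -0.002]
contact_force: [-2.3, 0.4, 2.0]
gripper_width: 0.0938
gripper_force: 1.3
```

drive_tool --commands '[{"delta_pos": [2,0,0],"yaw": 0,"jaw": 1},{"delta_pos": [3,0,0],"yaw": 0,"jaw": 1},{"delta_pos": [4,0,0],"yaw": 0,"jaw": 1},{"delta_pos": [4,0,0],"yaw": 0,"jaw": 1}]'

```text
t: 5.32
tcp_pos: [0.531, 0.0612, 0.0416]
ee_rot: [3.142, 0.0, -0.002]
contact_force: [-4.4, -0.2, 2.5]
gripper_width: 0.0937
gripper_force: 2.0
```

drive_tool --commands '[{"delta_pos": [1,0,0],"yaw": 0,"jaw": 1},{"delta_pos": [2,0,0],"yaw": 0,"jaw": 1},{"delta_pos": [2,0,0],"yaw": 0,"jaw": 1}]'

```text
t: 5.57
tcp_pos: [0.5315, 0.0612, 0.0414]
ee_rot: [-3.142, 0.004, -0.002]
contact_force: [-9.9, -0.2, 7.4]
gripper_width: 0.0936
gripper_force: 4.8
```

drive_tool --commands '[{"delta_pos": [-15,0,0],"yaw": 0,"jaw": 0.3},{"delta_pos": [-30,0,0],"yaw": 0,"jaw": 0.3},{"delta_pos": [-30,0,-40],"yaw": 0,"jaw": 0.3},{"delta_pos": [-30,0,-80],"yaw": 0,"jaw": 0.3},{"delta_pos": [-30,0,-110],"yaw": 0,"jaw": 0.3},{"delta_pos": [60,121,-110],"yaw": -1.573,"jaw": 0.3},{"delta_pos": [60,121,-110],"yaw": -1.573,"jaw": 0.3},{"delta_pos": [60,121,-110],"yaw": -1.573,"jaw": 0.3},{"delta_pos": [60,121,-110],"yaw": -1.573,"jaw": 0.3},{"delta_pos": [60,121,-110],"yaw": -1.573,"jaw": 0.3},{"delta_pos": [60,121,-110],"yaw": -1.573,"jaw": 0.3},{"delta_pos": [60,121,-110],"yaw": -1.573,"jaw": 0.3}]'

```text
t: 6.57
tcp_pos: [0.594, -0.061, 0.1516]
ee_rot: [3.139, -0.001, 0.877]
contact_force: [-0.6, 0.8, 0.4]
gripper_width: 0.0612
gripper_force: 0.0
```

drive_tool --commands '[{"delta_pos": [0,0,0],"yaw": -0.12,"jaw": 0.3}]'

```text
t: 6.65
tcp_pos: [0.5939, -0.0606, 0.1517]
ee_rot: [3.139, -0.001, 0.998]
contact_force: [-0.2, 0.4, -0.2]
gripper_width: 0.0612
gripper_force: 0.0
```

```bash
python3 - <<'E'
from h import *
o=ctrl.observe(); print(o['tcp_pos'],o['ee_rot'],o['gripper_width'],o['joints'])
a=snap('top','t2.png'); cv2.imwrite('pics/t2c.png',cv2.resize(a['pixels'][145:265,210:380,::-1],None,fx=4,fy=4,interpolation=cv2.INTER_CUBIC))
E
```

```text
[ 0.59390025 -0.060618    0.15172037] [ 3.13854114e+00 -1.11226606e-03  9.97793284e-01] 0.06117241701749111 [-2.91566502e-01  1.90120179e-01  1.75181193e+00  2.37432588e-04
  1.19642018e+00  2.81351768e-01]
```

View pics/t2c.png

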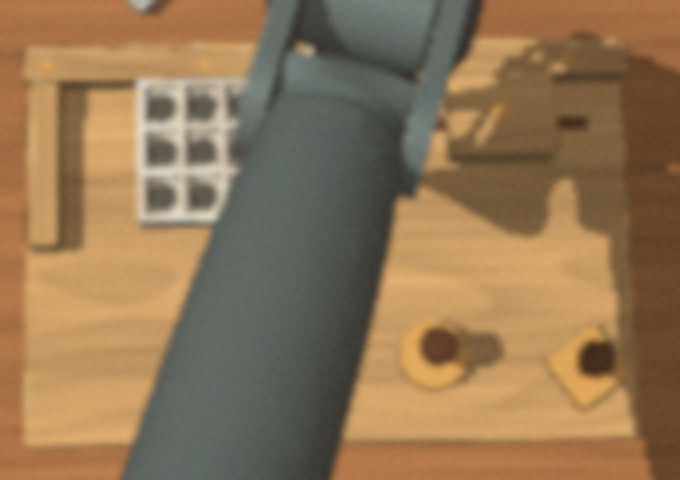

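The top crop shows the mould against the rail. Its left edge is at u=137 and the stop face at u=59, so about 63 mm remains, and its right side is near world y=-0.023.

drive_tool --commands '[{"delta_pos": [0,0,0],"yaw": -0.12,"jaw": 0.3},{"delta_pos": [0,0,0],"yaw": -0.24,"jaw": 0.3},{"delta_pos": [0,0,0],"yaw": -0.36,"jaw": 0.3},{"delta_pos": [0,0,0],"yaw": -0.48,"jaw": 0.3},{"delta_pos": [0,0,0],"yaw": -0.571,"jaw": 0.3},{"delta_pos": [0,0,30],"yaw": -0.571,"jaw": 0.3},{"delta_pos": [0,0,60],"yaw": -0.571,"jaw": 0.3},{"delta_pos": [0,0,85],"yaw": -0.571,"jaw": 0.3},{"delta_pos": [0,0,103],"yaw": -0.571,"jaw": 0.3},{"delta_pos": [0,0,110],"yaw": -0.571,"jaw": 0.3},{"delta_pos": [0,0,111],"yaw": -0.571,"jaw": 0.3},{"delta_pos": [0,0,111],"yaw": -0.571,"jaw": 0.3}]'

```text
t: 7.7
tcp_pos: [0.5935, -0.0602, 0.041]
ee_rot: [3.14, 0.0, 1.562]
contact_force: [0.6, -0.4, 0.2]
gripper_width: 0.0611
gripper_force: 0.0
```

drive_tool --commands '[{"delta_pos": [8,0,0],"yaw": 0,"jaw": 0.3},{"delta_pos": [16,0,0],"yaw": 0,"jaw": 0.3},{"delta_pos": [24,0,0],"yaw": 0,"jaw": 0.3},{"delta_pos": [32,0,0],"yaw": 0,"jaw": 0.3},{"delta_pos": [40,0,0],"yaw": 0,"jaw": 0.3},{"delta_pos": [47,0,0],"yaw": 0,"jaw": 0.3},{"delta_pos": [54,0,0],"yaw": 0,"jaw": 0.3},{"delta_pos": [61,0,0],"yaw": 0,"jaw": 0.3},{"delta_pos": [68,0,0],"yaw": 0,"jaw": 0.3},{"delta_pos": [75,0,0],"yaw": 0,"jaw": 0.3},{"delta_pos": [80,0,0],"yaw": 0,"jaw": 0.3},{"delta_pos": [83,0,0],"yaw": 0,"jaw": 0.3}]'

```text
t: 8.7
tcp_pos: [0.5943, 0.023, 0.0418]
ee_rot: [3.139, 0.002, 1.565]
contact_force: [-0.8, -6.2, 4.6]
gripper_width: 0.0609
gripper_force: 3.1
```

drive_tool --commands '[{"delta_pos": [2,0,0],"yaw": 0,"jaw": 0.3},{"delta_pos": [4,0,0],"yaw": 0,"jaw": 0.3},{"delta_pos": [6,0,0],"yaw": 0,"jaw": 0.3},{"delta_pos": [6,0,0],"yaw": 0,"jaw": 0.3}]'

```text
t: 9.03
tcp_pos: [0.5943, 0.0288, 0.0418]
ee_rot: [3.14, 0.002, 1.564]
contact_force: [-0.4, -4.9, 4.4]
gripper_width: 0.0612
gripper_force: 2.4
```

drive_tool --commands '[{"delta_pos": [1,0,0],"yaw": 0,"jaw": 0.3},{"delta_pos": [2,0,0],"yaw": 0,"jaw": 0.3},{"delta_pos": [3,0,0],"yaw": 0,"jaw": 0.3},{"delta_pos": [3,0,0],"yaw": 0,"jaw": 0.3}]'

```text
t: 9.37
tcp_pos: [0.5944, 0.0297, 0.0418]
ee_rot: [3.14, 0.006, 1.565]
contact_force: [-1.6, -12.9, 4.4]
gripper_width: 0.0611
gripper_force: 6.3
```

drive_tool --commands '[{"delta_pos": [1,0,0],"yaw": 0,"jaw": 0.3},{"delta_pos": [2,0,0],"yaw": 0,"jaw": 0.3},{"delta_pos": [2,0,0],"yaw": 0,"jaw": 0.3}]'

```text
t: 9.62
tcp_pos: [0.5944, 0.0297, 0.0418]
ee_rot: [3.14, 0.009, 1.565]
contact_force: [-3.1, -19.0, 5.0]
gripper_width: 0.0611
gripper_force: 9.8
```

drive_tool --commands '[{"delta_pos": [-20,0,0],"yaw": 0,"jaw": -0.2},{"delta_pos": [-30,0,0],"yaw": 0,"jaw": -1},{"delta_pos": [-30,0,-40],"yaw": 0,"jaw": -1},{"delta_pos": [-30,-30,-70],"yaw": 0,"jaw": -1},{"delta_pos": [5,-60,-70],"yaw": 0,"jaw": -1},{"delta_pos": [40,-94,-70],"yaw": 0,"jaw": -1},{"delta_pos": [75,-94,-70],"yaw": 0,"jaw": -1},{"delta_pos": [75,-94,-50],"yaw": 0,"jaw": -1},{"delta_pos": [75,-94,-20],"yaw": 0,"jaw": -1},{"delta_pos": [75,-94,0],"yaw": 0,"jaw": -1},{"delta_pos": [75,-94,0],"yaw": 0,"jaw": -1}]'

```text
t: 10.53
tcp_pos: [0.496, 0.1108, 0.0365]
ee_rot: [-3.133, -0.001, 1.564]
contact_force: [0.1, 0.0, -0.4]
gripper_width: 0.0009
gripper_force: 0.0
```

drive_tool --commands '[{"delta_pos": [0,6,0],"yaw": 0,"jaw": -1},{"delta_pos": [0,12,0],"yaw": 0,"jaw": -1},{"delta_pos": [0,18,0],"yaw": 0,"jaw": -1},{"delta_pos": [0,20,0],"yaw": 0,"jaw": -1},{"delta_pos": [0,22,0],"yaw": 0,"jaw": -1},{"delta_pos": [0,22,0],"yaw": 0,"jaw": -1}]'

```text
t: 11.03
tcp_pos: [0.5231, 0.1094, 0.0412]
ee_rot: [3.14, -0.0, 1.563]
contact_force: [-0.2, -0.2, 0.1]
gripper_width: 0.0004
gripper_force: 0.0
```

drive_tool --commands '[{"delta_pos": [0,1,0],"yaw": 0,"jaw": -1},{"delta_pos": [0,2,0],"yaw": 0,"jaw": -1},{"delta_pos": [0,3,0],"yaw": 0,"jaw": -1},{"delta_pos": [0,4,0],"yaw": 0,"jaw": -1},{"delta_pos": [0,4,0],"yaw": 0,"jaw": -1}]'

```text
t: 11.45
tcp_pos: [0.5261, 0.1095, 0.0405]
ee_rot: [3.142, -0.0, 1.563]
contact_force: [-0.5, 0.8, -0.2]
gripper_width: 0.0006
gripper_force: 0.0
```

drive_tool --commands '[{"delta_pos": [0,1,0],"yaw": 0,"jaw": -1},{"delta_pos": [0,2,0],"yaw": 0,"jaw": -1},{"delta_pos": [0,2,0],"yaw": 0,"jaw": -1}]'

```text
t: 11.7
tcp_pos: [0.5282, 0.1095, 0.0405]
ee_rot: [3.141, -0.0, 1.563]
contact_force: [1.0, 0.4, 0.3]
gripper_width: 0.0002
gripper_force: 0.0
```

drive_tool --commands '[{"delta_pos": [0,1,0],"yaw": 0,"jaw": -1},{"delta_pos": [0,2,0],"yaw": 0,"jaw": -1},{"delta_pos": [0,2,0],"yaw": 0,"jaw": -1}]'

```text
t: 11.95
tcp_pos: [0.5292, 0.1095, 0.0403]
ee_rot: [-3.139, 0.0, 1.563]
contact_force: [-4.5, -0.7, 3.7]
gripper_width: 0.0009
gripper_force: 2.1
```

drive_tool --commands '[{"delta_pos": [0,2,0],"yaw": 0,"jaw": -1},{"delta_pos": [0,3,0],"yaw": 0,"jaw": -1},{"delta_pos": [0,3,0],"yaw": 0,"jaw": -1}]'

```text
t: 12.2
tcp_pos: [0.5292, 0.1097, 0.0398]
ee_rot: [-3.131, 0.0, 1.564]
contact_force: [-13.8, -0.4, 12.2]
gripper_width: 0.0001
gripper_force: 7.2
```

drive_tool --commands '[{"delta_pos": [0,-20,0],"yaw": 0,"jaw": -1},{"delta_pos": [0,-20,-40],"yaw": 0,"jaw": -1},{"delta_pos": [0,-20,-80],"yaw": 0,"jaw": -1},{"delta_pos": [0,-20,-110],"yaw": 0,"jaw": -1},{"delta_pos": [-375,92,-110],"yaw": 0,"jaw": -1},{"delta_pos": [-375,92,-110],"yaw": 0,"jaw": -1},{"delta_pos": [-375,92,-110],"yaw": 0,"jaw": -1},{"delta_pos": [-375,92,-110],"yaw": 0,"jaw": -1},{"delta_pos": [-375,92,-110],"yaw": 0,"jaw": -1},{"delta_pos": [-375,92,-110],"yaw": 0,"jaw": -1},{"delta_pos": [-375,92,-110],"yaw": 0,"jaw": -1},{"delta_pos": [-375,92,-110],"yaw": 0,"jaw": -1}]'

```text
t: 13.2
tcp_pos: [0.6065, -0.2128, 0.1505]
ee_rot: [3.14, 0.001, 1.563]
contact_force: [-0.0, 0.3, 0.0]
gripper_width: 0.0006
gripper_force: 0.0
```

drive_tool --commands '[{"delta_pos": [-60,14,0],"yaw": 0,"jaw": -1},{"delta_pos": [-60,14,0],"yaw": 0,"jaw": -1},{"delta_pos": [-60,14,0],"yaw": 0,"jaw": -1}]'

```text
t: 13.45
tcp_pos: [0.62, -0.2754, 0.1504]
ee_rot: [3.14, 0.002, 1.559]
contact_force: [-0.2, -0.0, 0.3]
gripper_width: 0.0003
gripper_force: 0.0
```

```bash
python3 - <<'E'
from h import *
o=ctrl.observe(); print(o['tcp_pos'],o['ee_rot'],o['contact_force'])
a=snap('scene','s3.png'); cv2.imwrite('pics/s3c.png',cv2.resize(a['pixels'][140:310,150:375,::-1],None,fx=3.5,fy=3.5,interpolation=cv2.INTER_CUBIC))
E
```

```text
[ 0.62004402 -0.27543806  0.15042172] [3.13975210e+00 1.96057072e-03 1.55854937e+00] [-0.23060731 -0.04212542  0.29844125]
```

View pics/s3c.png

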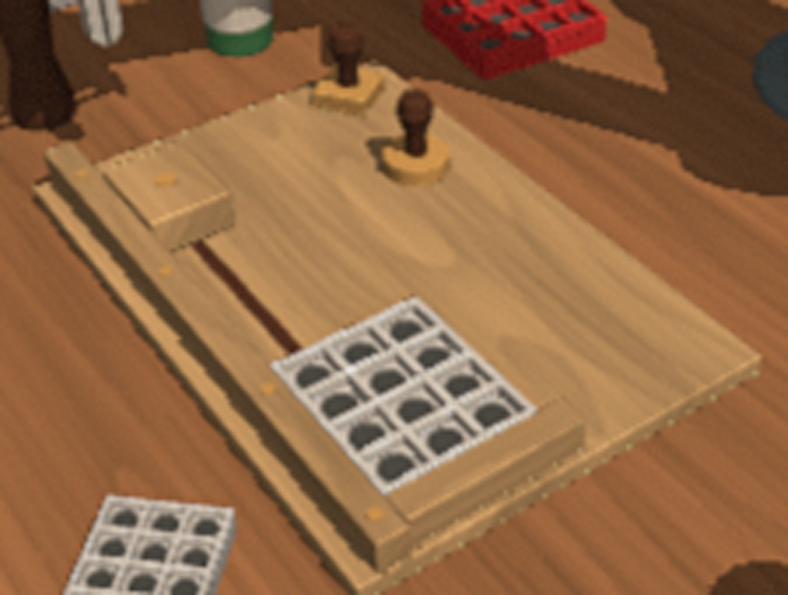

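The mould is flush in the corner at crop (275..535, 300..490), and the block is still at its start. Next I'll lower the tool behind the block and push it.

drive_tool --commands '[{"delta_pos": [0,5,30],"yaw": 0,"jaw": -1},{"delta_pos": [0,5,60],"yaw": 0,"jaw": -1},{"delta_pos": [0,5,85],"yaw": 0,"jaw": -1},{"delta_pos": [0,5,102],"yaw": 0,"jaw": -1},{"delta_pos": [0,5,107],"yaw": 0,"jaw": -1},{"delta_pos": [0,5,107],"yaw": 0,"jaw": -1}]'

```text
t: 14.0
tcp_pos: [0.6235, -0.2686, 0.0417]
ee_rot: [-3.139, -0.002, 1.564]
contact_force: [0.7, 0.0, 0.1]
gripper_width: 0.0007
gripper_force: 0.0
```

drive_tool --commands '[{"delta_pos": [12,0,0],"yaw": 0,"jaw": -1},{"delta_pos": [22,0,0],"yaw": 0,"jaw": -1},{"delta_pos": [28,0,0],"yaw": 0,"jaw": -1},{"delta_pos": [34,0,0],"yaw": 0,"jaw": -1},{"delta_pos": [40,0,0],"yaw": 0,"jaw": -1},{"delta_pos": [46,0,0],"yaw": 0,"jaw": -1},{"delta_pos": [54,0,0],"yaw": 0,"jaw": -1},{"delta_pos": [62,0,0],"yaw": 0,"jaw": -1},{"delta_pos": [70,0,0],"yaw": 0,"jaw": -1},{"delta_pos": [78,0,0],"yaw": 0,"jaw": -1},{"delta_pos": [86,0,0],"yaw": 0,"jaw": -1},{"delta_pos": [94,0,0],"yaw": 0,"jaw": -1}]'

```text
t: 15.0
tcp_pos: [0.6253, -0.1758, 0.0434]
ee_rot: [3.141, 0.0, 1.563]
contact_force: [1.6, -3.8, 2.8]
gripper_width: 0.0001
gripper_force: 1.6
```

drive_tool --commands '[{"delta_pos": [10,0,0],"yaw": 0,"jaw": -1},{"delta_pos": [20,0,0],"yaw": 0,"jaw": -1},{"delta_pos": [30,0,0],"yaw": 0,"jaw": -1},{"delta_pos": [40,0,0],"yaw": 0,"jaw": -1},{"delta_pos": [50,0,0],"yaw": 0,"jaw": -1},{"delta_pos": [60,0,0],"yaw": 0,"jaw": -1},{"delta_pos": [70,0,0],"yaw": 0,"jaw": -1},{"delta_pos": [80,0,0],"yaw": 0,"jaw": -1},{"delta_pos": [88,0,0],"yaw": 0,"jaw": -1},{"delta_pos": [96,0,0],"yaw": 0,"jaw": -1},{"delta_pos": [102,0,0],"yaw": 0,"jaw": -1},{"delta_pos": [106,0,0],"yaw": 0,"jaw": -1}]'

```text
t: 16.0
tcp_pos: [0.6258, -0.0697, 0.0433]
ee_rot: [-3.141, -0.0, 1.564]
contact_force: [2.3, -3.2, 1.7]
gripper_width: 0.0004
gripper_force: 1.4
```

drive_tool --commands '[{"delta_pos": [2,0,0],"yaw": 0,"jaw": -1},{"delta_pos": [4,0,0],"yaw": 0,"jaw": -1},{"delta_pos": [6,0,0],"yaw": 0,"jaw": -1},{"delta_pos": [8,0,0],"yaw": 0,"jaw": -1},{"delta_pos": [8,0,0],"yaw": 0,"jaw": -1}]'

```text
t: 16.42
tcp_pos: [0.6258, -0.0623, 0.0432]
ee_rot: [-3.141, -0.001, 1.563]
contact_force: [0.6, -2.0, 1.4]
gripper_width: 0.0009
gripper_force: 0.7
```

drive_tool --commands '[{"delta_pos": [1,0,0],"yaw": 0,"jaw": -1},{"delta_pos": [2,0,0],"yaw": 0,"jaw": -1},{"delta_pos": [3,0,0],"yaw": 0,"jaw": -1},{"delta_pos": [3,0,0],"yaw": 0,"jaw": -1}]'

```text
t: 16.75
tcp_pos: [0.6258, -0.0595, 0.0432]
ee_rot: [-3.141, -0.0, 1.563]
contact_force: [-0.8, -1.9, 0.2]
gripper_width: 0.0004
gripper_force: 1.0
```

drive_tool --commands '[{"delta_pos": [1,0,0],"yaw": 0,"jaw": -1},{"delta_pos": [2,0,0],"yaw": 0,"jaw": -1},{"delta_pos": [3,0,0],"yaw": 0,"jaw": -1},{"delta_pos": [3,0,0],"yaw": 0,"jaw": -1}]'

```text
t: 17.08
tcp_pos: [0.6258, -0.0586, 0.0433]
ee_rot: [-3.141, 0.004, 1.564]
contact_force: [-1.8, -9.7, -0.8]
gripper_width: 0.0007
gripper_force: 4.8
```

drive_tool --commands '[{"delta_pos": [1,0,0],"yaw": 0,"jaw": -1},{"delta_pos": [2,0,0],"yaw": 0,"jaw": -1},{"delta_pos": [2,0,0],"yaw": 0,"jaw": -1}]'

```text
t: 17.33
tcp_pos: [0.6258, -0.0585, 0.0433]
ee_rot: [-3.141, 0.007, 1.564]
contact_force: [-1.7, -16.0, -0.5]
gripper_width: 0.0008
gripper_force: 8.0
```

drive_tool --commands '[{"delta_pos": [-10,0,0],"yaw": 0,"jaw": -1},{"delta_pos": [-35,0,0],"yaw": 0,"jaw": -1},{"delta_pos": [-50,0,-30],"yaw": 0,"jaw": -1},{"delta_pos": [-70,0,-70],"yaw": 0,"jaw": -1},{"delta_pos": [-90,0,-110],"yaw": 0,"jaw": -1},{"delta_pos": [-110,0,-150],"yaw": 0,"jaw": -1},{"delta_pos": [-140,0,-180],"yaw": 0,"jaw": -1},{"delta_pos": [-180,0,-200],"yaw": 0,"jaw": -1},{"delta_pos": [-180,0,-200],"yaw": 0,"jaw": -1},{"delta_pos": [-180,0,-200],"yaw": 0,"jaw": -1},{"delta_pos": [-180,0,-200],"yaw": 0,"jaw": -1}]'

```text
t: 18.25
tcp_pos: [0.6244, -0.2338, 0.2421]
ee_rot: [-3.14, -0.002, 1.563]
contact_force: [-0.3, 1.3, -0.3]
gripper_width: 0.0003
gripper_force: 0.0
```

```bash
python3 - <<'E'
from h import *
a=snap('scene','s4.png'); cv2.imwrite('pics/s4c.png',cv2.resize(a['pixels'][140:310,150:375,::-1],None,fx=3.5,fy=3.5,interpolation=cv2.INTER_CUBIC))
E
```

```text
(no output)
```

View pics/s4c.png

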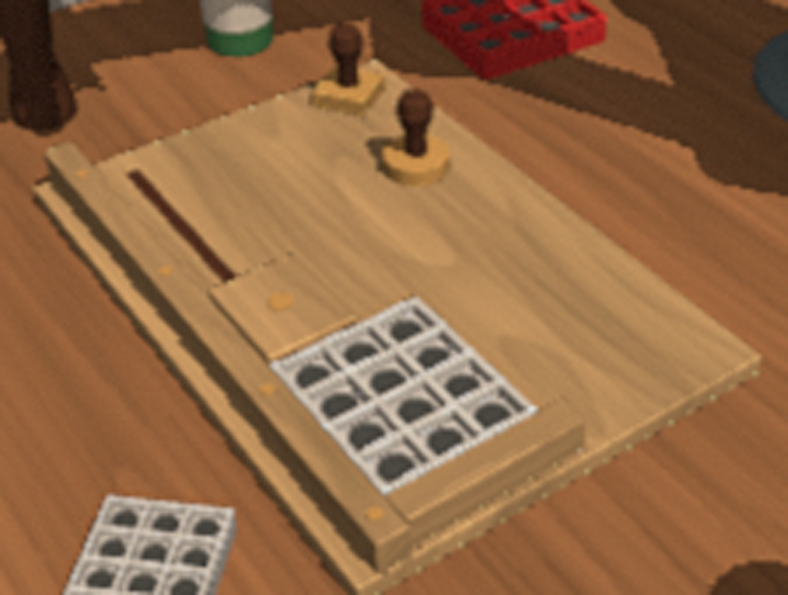

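The picture shows the mould flush in the corner and the block up against its right side at crop (275,355). The stamps haven't moved and the arm is clear.

```bash
python3 -c "
from rig import ctrl
print(ctrl.sign_off())"
```

```text
the job is handed in; nothing more can be done
None
```

I pushed the mould flush into the corner, slid the block up against it to lock it, and moved the arm clear. The job is handed in; sign-off returned no verdict.

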